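# Feed a slat to the length stop of a cut-off jig with a push stick

## Task

Take the orange push stick out of its wooden tray and use it to feed the loose wooden slat along the channel of the cut-off jig, under the sprung roller, until the slat is firmly up against the rubber tip of the length stop. The stop is only lightly clamped, so press gently and do not shove it out of its setting; keep fingers off the slat and leave the other things on the desk alone. Then put the push stick back in the empty bay of its tray, standing upright, and let go.

Things in the scene. Friction and masses are not known exactly. Their poses are not given: they have to be found in the camera images.
- jig: Fixed saw cut-off jig. Origin: at desk height on the channel's centre line, under the roller; x along the channel in the feed direction, z up. Plywood base x -170 to 150 mm, 116 wide; channel floor at z = 12 mm, channel 27 mm wide between fences 22 thick, tops at z = 28, from x = -150 to 145; infeed cheeks flare out at x -172 to -147. Saw guide blocks 46 mm high at x 30 to 60.
- roller (a point): Centre of the rubber roller over the channel (radius 10 mm; axis across the channel). Its underside hangs 7.5 mm above the floor; the slat lifts it 2.5 mm against a spring of 4 to 5 N: a push of some 4 to 12 N to enter, then a drag of 2 to 8 N which goes on. Its steel bridge (24 mm long in x, 90 wide, 115 mm high with knob, from the desk) must be kept clear of the gripper.
- slat: The loose pale wooden slat, 130 x 24 x 10 mm, lying in the infeed end of the channel with its front end short of the roller. Origin: centre of its underside; x along its length in the feed direction, z up. Front end at x = +65 mm, rear end at x = -65 mm.
- push_stick: Orange push stick, 90 g. Origin: on its sole under the handle's centre; x towards the toe, z up. Blade 18 mm wide, 18 high, from x = -90 mm to the flat toe face at x = 130, which pushes the slat's rear end; a lip at z 13 to 18 reaches over the slat to x = 142. Handle: upright plate 14 mm thick in y, x -23 to 23, z 18 to 81 (round top): grip it across its thickness at z = 50 to 65.
- tray: Fixed wooden tray 270 x 124 mm, walls 20 mm high and 5 thick, floor 5 mm above the desk. Origin: at desk height under its centre, x along its length, z up. A divider 14 mm high splits it: the bay on the +y side (y = -11 to 57 mm, 260 mm long) is the push stick's, the other holds spare slats. The stick stands in its bay on its sole, toe towards +x.
- tray_bay (a point): Centre of the floor of the push stick's bay; axes as the tray's. Half of the stick's length is at x = 26 mm in its own frame, so its origin belongs at about x = -20 mm, y = 0 here.
- stop: Length stop: aluminium block with a brass knob across the outfeed end of the channel. Origin at desk height under its front face, axes as the jig's. Held by friction only: it slips along the channel at about 14 N. From its face a screw with a black rubber tip (9 mm across, axis 6 mm above the floor) stands out 6 to 42 mm towards the roller; this setting varies, is not measured, and does not give.
- stop_face (a point): Point on the front face of the stop's block where the screw comes out, 18 mm above the desk. The rubber tip that the slat must meet is 6 to 42 mm from here, towards the roller (-x of the jig).
- sanding_block: Bystander: dark sanding block with a brown top, 34 x 66 x 24 mm, origin under its centre.
- blue_pot: Bystander: small blue paint pot, 29 mm across, 52 mm high, origin under its centre.
- marker: Bystander: white paint marker with a black cap, lying, 127 x 14 x 16 mm, origin under its centre.

How it is judged (in metres and radians):
On the way, in this order (a step that is already met when the one before it is completed fails the run):
1. the push stick has been lifted out of the tray (z of push_stick in the frame of tray_bay above 0.03 m), for 0.1 s.
2. the slat is under the roller, pushed by the stick (x of slat in the frame of jig above -0.05 m and contact force between push_stick and slat above 0.5 N), for 0.1 s.
3. the slat bears on the stop's tip with at least 2 N (contact force between slat and stop above 2 N), for 0.15 s.
At the end, for the whole second after the job is handed in: The slat lies flat in the channel within 2 mm of the stop's rubber tip or touching it, the stop is within 2 mm of its setting, and the released push stick stands upright (within 0.1 rad) at rest on the floor of its own bay of the tray (x of stop_screw_c0 in the frame of slat below 0.07 m and horizontal distance between slat and jig below 0.06 m and z of slat in the frame of jig between 0.01 and 0.014 m and angle between the x axis of slat and the x axis of jig, either way round below 0.06 rad and distance of stop_face from where it was at the start of the episode below 0.002 m and y of push_stick in the frame of tray_bay between -0.03 and 0.03 m and x of push_stick in the frame of tray_bay between -0.08 and 0.04 m and z of push_stick in the frame of tray_bay below 0.004 m and angle between push_stick's own z axis and vertical below 0.1 rad and linear speed of push_stick below 0.02 m/s and linear speed of slat below 0.01 m/s).
It fails at once if the stop has been shoved more than 2 mm out of its setting (distance of stop_face from where it was at the start of the episode above 0.002 m).
It fails at once if the gripper or arm touched the slat (contact force between any of the fingers, the arm and slat above 0.5 N).
It fails at once if a bystander was moved more than 20 mm (distance of any of sanding_block, blue_pot, marker from where it was at the start of the episode above 0.02 m).
It also fails if it takes over 58 s, if anything falls off the work surface, if the arm or the gripper's body presses on something with over 40 N, if the wrist force passes 120 N, or if a joint passes its speed limit or range.

## Robot

A 6-joint arm with a two-finger parallel gripper is mounted at the origin on a cart in front of the work surface, level with it; the furniture and walls round the work are solid. World frame = base frame: x ahead of the robot, y to its left, z up, the work surface at z = 0. Lengths are in mm, angles in rad, forces in N, time in s.
With the tool pointing down it reaches from about 350 to 975 mm from the base axis. Payload 7.1 kg.
Tool frame: the origin (TCP) lies midway between the tips of the shut fingers; the grasp point (between the pads) lies 19 mm behind it (ctrl.tcp_to_grasp is the distance from the TCP to the grasp point, in mm); z points along the fingers, y is the line along which they close (so a half turn about z gives the same grasp; the last joint's range is limited). The gripper opens to 88 mm and grips with 3 to 60 N. Pads are 20 mm wide; open, the fingers measure 115 mm over their backs; the gripper's body (75 mm by 178 mm) begins 61 mm behind the grasp point.
Start: joints at [1.092, 0.423, 1.63, -0, 1.089, -0.019], TCP at [277.323, 560.086, 222.675] pointing down, gripper open.
Joint ranges: [-3, 3], [-0.9, 2.11], [0.09, 2.58], [-1.31, 4.45], [0.11, 2.69], [-2.54, 2.54]. Speed limits (rad/s): [2.39, 2.39, 3.01, 3.14, 3.14, 3.14].

## Interface

Orientations are given as a rotation vector (axis times angle).
In Python, from workcell import get_obs, cams, ticket, boxes_of, ctrl gives the robot as it stands.
- The arm moves only by the shell command python3 -m creep 'ROWS' [OPENING]. ROWS is JSON, one flat list of numbers, 4 for each row, row after row: the shift along the world's x, y, z in m, then the turn about the world's z in rad. In form: [tx, ty, tz, spin, tx, ty, tz, spin, ...]. A call has 1 to 10 rows; each row is the pose to reach, as a shift and turn from the pose commanded when the call began; what a row does not reach only later rows make up. A row lasts 1/12 s, in which the tool goes at most 41.7 mm and 7.16 degrees, less where a joint would pass 70% of its speed; a pose out of reach is approached as far as the arm can. A call with a gripper value outside its range is refused whole. OPENING is the opening, from 0 (shut) to 1 (fully open), set as the call begins (- or left out, the last holds). The fingers move at their own pace and stop on an object; the grip force is fixed at half the most. Time passes only in rows, so rows that repeat a pose let the fingers close. It gives the time, the measured TCP pose, the force, the opening and the grip force at its end, in the units of the state.
- get_obs(): the state, without advancing time (a new reading comes with each control period).
- cams.get_image(name): name is "side" or "top" or "wrist"; returns (picture, depth): 480x640x3 uint8, red, green, blue; 480x640 float32, mm along the optical axis (not along the pixel's ray), 0 where there is no reading.
- cams.get_calibration(name): a dict with "mtx" (3x3 intrinsics, pixels), "R" (3x3) and "t" (3): a world point X has camera coordinates R X + t; the wrist camera has in their place "mount" (4x4, takes a point from camera to tool coordinates, whose origin is the TCP and whose axes are the flange's). Camera axes: x right, y down, z forward; pixel columns grow to the right and rows downward; lengths in mm; the calibration is good to about 2 mm. A picture is of the moment at which its call begins: read the wrist's pose just before it. get_calibration takes no time and is no camera call.
- ticket.close_job(): hands the job in; it is judged then, once.
Trained networks look in the newest picture that a camera, given by its name, has taken for a name from the list of things; names that differ only in an ending like _2 or _b are one class to them, and where a whole thing is asked for, a point or a joint stands for the part that bears it (a point fixed in the world has none). Each returns a list of dicts, best first, with "score" (0 to 1); they miss things now and then, are a little off and sometimes report something else, mostly with a low value. They report only what shows in the picture. A call takes as long as a camera call.
- boxes_of(camera, target): "centre" ([column, row] in pixels, amid what is visible of it).
The state is a dict: "t": time; "qpos": joint angles; "qvel": joint speeds; "joint_torque": joint torques, N m; "ee_pos": TCP position; "orientation": TCP orientation; "ft_force": force on the tool from outside, world axes, zero at the start; "moment": the same for the moment, N m; "width": finger opening in mm; "grasp_force": force on a finger pad.
Only numpy, scipy, OpenCV 4.12 (cv2) and the standard library are available. Lean on these libraries where they do the work, as an engineer would, in place of code of your own. Each camera call takes 0.05 s, during which the arm holds its last target. There are 200 camera calls.

## Working session

There is one attempt and no reset: what is moved stays moved. The work goes in short steps, Python scripts to look and compute and a shell command to move; the robot and the scene stay as the last step left them, time stands still between calls to the robot, and variables do not carry over. Pictures are saved under pics/ and viewed, at most 10 in all, crops included, and the job is handed in when it is done.

```bash
mkdir -p pics; ls
cat > h.py <<'E'
import numpy as np, cv2
from workcell import get_obs, cams, ticket, boxes_of, ctrl
from scipy.spatial.transform import Rotation as Rn
def cam(name):
    o=get_obs(); im,d=cams.get_image(name); c=cams.get_calibration(name); K=np.array(c["mtx"])
    if "R" in c: R=np.array(c["R"]); t=np.array(c["t"]).ravel()
    else:
        T=np.eye(4); T[:3,:3]=Rn.from_rotvec(o["orientation"]).as_matrix(); T[:3,3]=o["ee_pos"]
        W=np.linalg.inv(T@np.array(c["mount"])); R=W[:3,:3]; t=W[:3,3]
    return im,d,K,R,t
def world(d,K,R,t):  # HxWx3 world points
    v,u=np.mgrid[:480,:640]
    P=np.stack([(u-K[0,2])/K[0,0]*d,(v-K[1,2])/K[1,1]*d,d],-1)
    W=(P-t)@R; W[d<=0]=np.nan; return W
def save(n,im): cv2.imwrite("pics/"+n,cv2.cvtColor(im,cv2.COLOR_RGB2BGR))
E
python3 - <<'E'
from h import *
o=get_obs(); print({k:np.round(v,3) for k,v in o.items()}, ctrl.tcp_to_grasp)
for n in ["top","side"]:
    im,d,K,R,t=cam(n); save(n+"0.png",im); W=world(d,K,R,t)
    print(n,"campos",np.round(-R.T@t))
    for k in ["jig","roller","slat","push_stick","tray","stop","stop_face","sanding_block","blue_pot","marker"]:
        for b in boxes_of(n,k)[:2]:
            u,v=np.round(b["centre"]).astype(int); print(k,u,v,round(b["score"],2),np.round(W[v,u],0))
E
```

```text
pics
{'t': np.float64(0.0), 'qpos': array([ 1.092,  0.424,  1.631,  0.   ,  1.089, -0.019]), 'qvel': array([ 0.   , -0.001,  0.001, -0.001, -0.001, -0.001]), 'joint_torque': array([-0.0000e+00, -5.4465e+01, -2.7365e+01,  6.4000e-02,  2.3000e-02,
       -0.0000e+00]), 'ee_pos': array([277.083, 559.609, 221.902]), 'orientation': array([-7.160e-01, -3.059e+00,  2.000e-03]), 'ft_force': array([-0.097, -0.169,  0.189]), 'moment': array([-0.031, -0.047, -0.021]), 'grasp_force': np.float64(0.0), 'width': np.float64(87.679)} 18.700000000000003
top campos [472.   5. 972.]
jig 302 298 0.57 [442.  66. 115.]
roller 300 295 0.79 [447.  70. 118.]
slat 350 292 0.56 [451. -28.  24.]
slat 254 205 0.52 [632. 172.  53.]
push_stick 394 211 0.67 [ 621. -122.   34.]
push_stick 350 294 0.49 [447. -28.  24.]
tray 397 200 0.62 [ 649. -132.    9.]
stop 247 296 0.8 [443. 182.  58.]
stop_face 245 294 0.76 [447. 186.  58.]
sanding_block 296 203 0.82 [640.  86.  26.]
blue_pot 255 204 0.49 [634. 170.  51.]
marker 226 220 0.89 [605. 239.  16.]
side campos [482. 827. 364.]
jig 366 286 0.74 [448. 181.  50.]
roller 368 288 0.85 [445. 187.  50.]
slat 362 255 0.45 [448. -14.  21.]
push_stick 280 230 0.76 [ 622. -122.   31.]
push_stick 360 253 0.64 [452. -20.  23.]
tray 268 242 0.75 [ 648. -116.    5.]
stop 373 301 0.92 [437. 193.  31.]
stop_face 376 298 0.92 [433. 191.  35.]
sanding_block 260 273 0.96 [628.  90.  25.]
blue_pot 248 294 0.82 [630. 185.  33.]
marker 256 335 0.97 [603. 270.  13.]
```

View pics/top0.png

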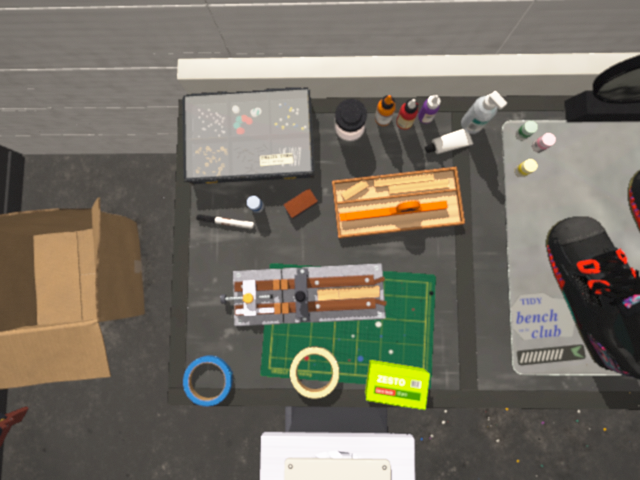

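Run:
```python
from h import *
im,d,K,R,t=cam("top"); W=world(d,K,R,t); hsv=cv2.cvtColor(im,cv2.COLOR_RGB2HSV)
m=(hsv[...,0]>3)&(hsv[...,0]<16)&(hsv[...,1]>170)&(hsv[...,2]>120)
print(m.sum())
def rect(sel,n):
    P=W[sel][:,:2]; P=P[~np.isnan(P).any(1)]; (c,s,a)=cv2.minAreaRect(P.astype(np.float32)); print(n,len(P),np.round(c,1),np.round(s,1),round(a,2))
Z=W[...,2]
for lo,hi in [(15,30),(60,100)]: rect(m&(Z>lo)&(Z<hi),f"stick {lo}")
save("m.png",np.repeat((m*255).astype(np.uint8)[...,None],3,2))
# slice heights along jig
X,Y=W[...,0],W[...,1]
for lo,hi in [(20,34),(34,50),(50,70),(70,125)]:
    s=(X>350)&(X<540)&(Y>-200)&(Y<300)&(Z>lo)&(Z<hi); rect(s,f"jig {lo}-{hi}")
s=(X>560)&(X<740)&(Y>-300)&(Y<30)&(Z>10)&(Z<90); rect(s,"tray")
```

```text
1360
stick 15 713 [ 573.4 -203.6] [273.8 849.6] 6.16
stick 60 223 [ 553.3 -125.2] [ 85.5 585.6] 89.34
jig 20-34 3105 [446.2  71.8] [347.5 109.5] 85.03
jig 34-50 639 [444.1  74.2] [ 71.9 240.6] 2.18
jig 50-70 108 [443.5 126.4] [ 81.9 134.3] 2.82
jig 70-125 533 [445.8  71.4] [84.7 24.1] 2.83
tray 3726 [ 644.1 -130.8] [124.8 270.4] 6.22
```

The top view shows the stick in the bay nearer the robot, with its toe to the left (+y); the handle is at about (408,207). The feed runs along +y, from the slat at (350,293) to the stop at (247,297). Next I need precise axes.

```bash
python3 - <<'E'
from h import *
im,d,K,R,t=cam("top"); W=world(d,K,R,t); hsv=cv2.cvtColor(im,cv2.COLOR_RGB2HSV)
X,Y,Z=W[...,0],W[...,1],W[...,2]
def rect(sel,n):
    P=W[sel]; P=P[~np.isnan(P).any(1)]; c,s,a=cv2.minAreaRect(P[:,:2].astype(np.float32)); 
    l=cv2.fitLine(P[:,:2].astype(np.float32),cv2.DIST_HUBER,0,.01,.01).ravel(); l[:2]*=np.sign(l[1])
    print(n,len(P),"rect",np.round(c,1),np.round(s,1),round(a,2),"line yaw",np.round(np.degrees(np.arctan2(l[1],l[0])),2),np.round(l[2:],1),"z",np.round(np.percentile(P[:,2],[10,50,90]),1))
box=lambda x0,x1,y0,y1:(X>x0)&(X<x1)&(Y>y0)&(Y<y1)
m=(hsv[...,0]>3)&(hsv[...,0]<16)&(hsv[...,1]>190)&(hsv[...,2]>150)&box(590,670,-260,10)
rect(m&(Z>18)&(Z<28),"blade"); rect(m&(Z>50),"handle"); 
rect(box(560,740,-290,30)&(Z>10)&(Z<90),"tray")
j=box(350,540,-150,300)
rect(j&(Z>9)&(Z<125)&(Y<250)&(Y>-130),"jigall")
rect(j&(Z>70),"bridge"); rect(j&(Y>150)&(Z>38),"stop"); rect(j&(Z>36)&(Z<52)&(Y<140),"guides")
s=j&(hsv[...,0]>12)&(hsv[...,0]<28)&(hsv[...,1]>70)&(hsv[...,2]>140)&(Z>14)&(Z<28)&(Y<60)
rect(s,"slat")
f=j&(Z>24)&(Z<33)&(hsv[...,2]<130)&(hsv[...,1]>120)
rect(f,"fences")
E
python3 -m creep '[0.03,-0.06,0.01,-0.1,0.06,-0.12,0.02,-0.2,0.09,-0.18,0.03,-0.3,0.12,-0.24,0.03,-0.4,0.15,-0.3,0.03,-0.5,0.18,-0.37,0.03,-0.6,0.21,-0.44,0.03,-0.7,0.24,-0.51,0.03,-0.8,0.27,-0.58,0.03,-0.9,0.3,-0.65,0.03,-1.0]' 0.6
```

```text
blade 160 rect [ 622.6 -120.9] [ 14.8 230.5] 6.77 line yaw 96.78 [ 617.2 -124. ] z [20.1 23.3 26.3]
handle 106 rect [ 626.6 -145.9] [12.7 44.8] 6.23 line yaw 94.25 [ 623.6 -143.5] z [69.7 80.5 86.2]
tray 3688 rect [ 644.1 -130.6] [125. 270.] 6.32 line yaw 100.31 [ 662.1 -144.5] z [14.  18.7 26.1]
jigall 8251 rect [429.2  62.3] [150.2 366.4] 2.85 line yaw 92.72 [445.9  67.3] z [11.7 22.1 45.7]
bridge 535 rect [445.7  71.4] [84.8 24.3] 2.83 line yaw 2.35 [445.8  71. ] z [ 80.1  82.3 115.1]
stop 404 rect [440.1 181.8] [71.8 25.1] 2.75 line yaw 3.76 [440.1 180.5] z [39.  41.1 57.7]
guides 298 rect [443.2  94.8] [69.6 72.3] 0.32 line yaw 7.33 [443.8 115.7] z [42.9 46.3 48.7]
slat 715 rect [449.3 -24.9] [ 25.4 131.8] 3.46 line yaw 93.5 [449.7 -23.9] z [20.5 22.8 25. ]
fences 261 rect [445.3  54.6] [ 65.5 309.4] 1.79 line yaw 92.97 [428.6  66.5] z [26.5 28.7 30.8]
t: 2.03
ee_pos: [456.4, 183.6, 250.4]
orientation: [2.1, 2.336, 0.001]
ft_force: [-0.7, 0.4, 0.6]
width: 52.9
grasp_force: 0.0
```

```bash
python3 -m creep '[0.017,-0.033,0,0,0.034,-0.066,0,0,0.051,-0.099,0,0,0.068,-0.132,0,0,0.085,-0.165,0,0,0.102,-0.198,0,0,0.119,-0.231,0,0,0.136,-0.264,0,0,0.153,-0.297,0,0,0.17,-0.33,0,0]' 0.6
python3 -m creep '[0,0,0,0,0,0,0,0]'
python3 - <<'E'
from h import *
print(get_obs()["ee_pos"],get_obs()["orientation"])
im,d,K,R,t=cam("wrist"); save("w1.png",im); W=world(d,K,R,t); hsv=cv2.cvtColor(im,cv2.COLOR_RGB2HSV)
X,Y,Z=W[...,0],W[...,1],W[...,2]
def rect(sel,n):
    P=W[sel]; P=P[~np.isnan(P).any(1)]; 
    if len(P)<5: print(n,len(P)); return
    c,s,a=cv2.minAreaRect(P[:,:2].astype(np.float32)); print(n,len(P),np.round(c,1),np.round(s,1),round(a,2),np.round(np.percentile(P[:,2],[5,50,95]),1))
m=(hsv[...,0]>3)&(hsv[...,0]<16)&(hsv[...,1]>190)&(hsv[...,2]>120)&(X>590)&(X<670)
rect(m&(Z>15)&(Z<30),"blade"); rect(m&(Z>78),"handle"); rect((Z>15)&(Z<23)&(abs(X-640)<100)&~m,"tray")
print(boxes_of("wrist","push_stick")[:2])
E
```

```text
t: 2.87
ee_pos: [626.4, -146.5, 250.1]
orientation: [2.095, 2.341, 0.0]
ft_force: [1.2, 0.4, 0.3]
width: 52.7
grasp_force: 0.0
t: 3.03
ee_pos: [626.1, -146.1, 249.5]
orientation: [-2.098, -2.338, 0.0]
ft_force: [-0.5, -0.2, -0.4]
width: 52.9
grasp_force: 0.0
[ 626.051343   -146.12550623  249.52717683] [-2.09774940e+00 -2.33803098e+00  1.26530319e-04]
blade 432 [ 621.4 -119.1] [ 16.5 229.9] 6.18 [22.6 24.  28.3]
handle 306 [ 625.9 -147.1] [13.1 37.2] 6.88 [78.4 83.5 86.9]
tray 9528 [ 632.2 -196.3] [516.7 167.6] 84.59 [15.3 17.1 22.3]
[{'centre': [318.9, 167.0], 'score': 0.79}, {'centre': [337.4, 171.1], 'score': 0.52}]
```

View pics/w1.png

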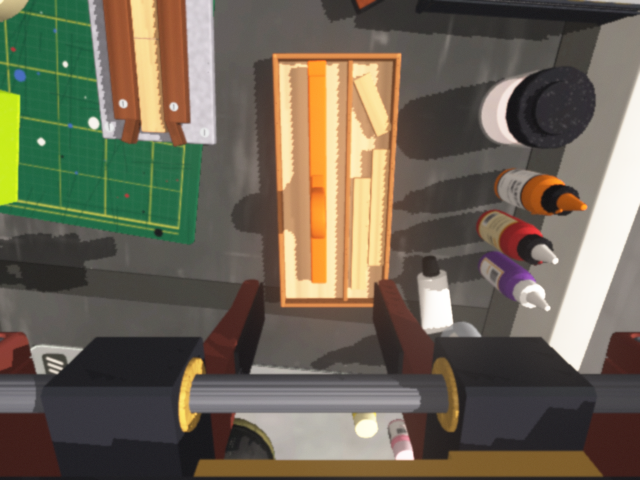

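The wrist view agrees: the handle is at (318,210), centred in the bay with the toe up the image. Descending to grip.

```bash
python3 -m creep '[0,0,-0.03,0,0,-0.001,-0.06,0,0,-0.001,-0.09,0,0,-0.001,-0.12,0,0,-0.001,-0.15,0,0,-0.001,-0.175,0,0,-0.001,-0.195,0,0,-0.001,-0.205,0,0,-0.001,-0.205,0]' && python3 -m creep '[0,0,0,0,0,0,0,0,0,0,0,0,0,0,0,0,0,0,0,0]' 0 && python3 -m creep '[0,0,0.005,0,0,0,0.015,0,0,0,0.03,0,0,0,0.05,0,0,0,0.06,0,0,0,0.06,0]'
```

```text
t: 3.88
ee_pos: [623.9, -143.8, 43.0]
orientation: [-2.09, -2.34, 0.003]
ft_force: [-0.7, 0.0, -0.6]
width: 52.5
grasp_force: 0.0
t: 4.3
ee_pos: [626.5, -145.7, 46.2]
orientation: [2.094, 2.34, 0.001]
ft_force: [-1.0, 0.7, 0.3]
width: 22.5
grasp_force: 0.0
t: 4.8
ee_pos: [627.7, -146.1, 108.3]
orientation: [2.092, 2.338, 0.004]
ft_force: [0.1, 0.4, -0.5]
width: 13.6
grasp_force: 30.0
```

```bash
cat >> h.py <<'E'
def rect(W,sel,n):
    P=W[sel]; P=P[~np.isnan(P).any(1)]
    if len(P)<8: print(n,len(P)); return
    c,s,a=cv2.minAreaRect(P[:,:2].astype(np.float32)); print(n,len(P),np.round(c,1),np.round(s,1),round(a,2),"z",np.round(np.percentile(P[:,2],[5,50,95]),1))
def orange(im):
    h=cv2.cvtColor(im,cv2.COLOR_RGB2HSV); return (h[...,0]>3)&(h[...,0]<16)&(h[...,1]>190)&(h[...,2]>110)
def tilt(W,m,zlo,zhi):
    P=W[m&(W[...,2]>zlo)&(W[...,2]<zhi)]; k=np.polyfit(P[:,1],P[:,2],1); print("tilt dz/dy",np.round(k[0],4),"n",len(P))
E
python3 -m creep '[0,0,0,0,0,0,0,0]'
python3 - <<'E'
from h import *
o=get_obs(); print(o["ee_pos"],o["width"])
for n in ["wrist","top","side"]:
    im,d,K,R,t=cam(n); W=world(d,K,R,t); save(n+"2.png",im)
    m=orange(im)&(abs(W[...,0]-625)<45)&(W[...,1]>-260)&(W[...,1]<15)&(W[...,2]>45)
    rect(W,m,n)
    for y in range(-240,0,20):
        s=m&(abs(W[...,1]-y)<6); 
        if s.sum()>3: print(y,s.sum(),np.round(np.percentile(W[...,2][s],[10,50,90]),1),np.round(np.median(W[...,0][s]),1))
E
```

```text
t: 4.97
ee_pos: [625.3, -145.4, 104.5]
orientation: [-2.094, -2.341, 0.001]
ft_force: [-0.2, -0.1, -0.9]
width: 13.9
grasp_force: 30.0
[ 625.30503891 -145.42945875  104.47801862] 13.93990370867241
wrist 4925 [ 621.2 -110. ] [ 17.6 199.2] 6.31 z [ 75.5 130.6 139. ]
-200 21 [75.8 76.4 77.2] 632.4
-160 351 [133.1 136.1 137.7] 626.4
-140 1153 [134.6 137.3 138.9] 624.6
-120 1073 [ 78.6 101.9 120.2] 621.9
-100 56 [74.9 75.8 76.4] 612.7
-80 70 [74.9 75.7 76.5] 610.2
-60 61 [74.8 75.8 76.7] 608.1
-40 83 [74.8 76.1 76.9] 605.8
-20 145 [74.8 75.7 76.9] 604.1
top 399 [617.  -60.2] [ 17.  106.6] 6.03 z [72.8 75.8 78.2]
-100 48 [73.4 75.8 77.4] 620.5
-80 45 [73.2 75.8 78. ] 618.0
-60 44 [72.8 75.2 77.1] 614.7
-40 42 [73.4 75.8 78. ] 612.7
-20 45 [73.8 75.5 77.7] 610.7
side 264 [614.8 -70.3] [ 14.5 130.7] 7.28 z [ 71.2  75.9 124.6]
-120 67 [ 76.9  87.6 112.2] 619.9
-100 13 [74.8 75.2 75.9] 618.6
-80 14 [74.5 75.3 76. ] 615.1
-60 15 [74.8 75.4 75.8] 613.8
-40 11 [74.7 75.4 75.8] 611.4
-20 27 [63.2 74.2 75.8] 609.2
```

View pics/side2.png

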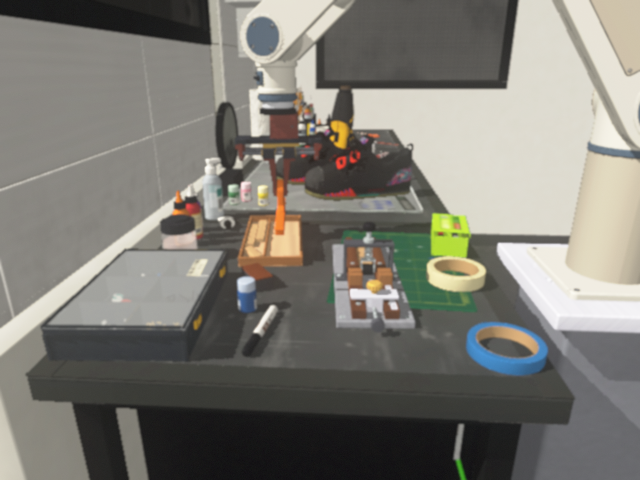

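The side view shows the stick held upright and level, clear of the tray. The sole is 47 mm below the TCP. Carrying it to behind the slat.

```bash
python3 -m creep '[-0.01,-0.006,0,-0.01,-0.03,-0.018,0,-0.02,-0.055,-0.034,0,-0.03,-0.08,-0.05,0,-0.04,-0.105,-0.066,0,-0.05,-0.13,-0.081,0,-0.06,-0.15,-0.094,0,-0.06,-0.16,-0.1,0,-0.06,-0.164,-0.103,0,-0.06,-0.164,-0.103,0,-0.06]' && python3 -m creep '[0,0,-0.01,0,0,0,-0.025,0,0,0,-0.03,0,0,0,-0.03,0,0,0,-0.03,0]'
python3 - <<'E'
from h import *
o=get_obs(); print(o["ee_pos"],o["orientation"],o["ft_force"])
for n in ["top","wrist"]:
    im,d,K,R,t=cam(n); W=world(d,K,R,t); save(n+"3.png",im); X,Y,Z=np.moveaxis(W,2,0)
    m=orange(im)&(abs(X-460)<45)&(Z>25)&(Z<60)&(Y<-60); rect(W,m,n+" stick")
    for y in (-200,-180,-160,-140,-120):
        s=m&(abs(Y-y)<8)&(Z<50)
        if s.sum()>3: print(y,np.round([X[s].min(),X[s].max(),np.median(X[s]),np.median(Z[s])],1))
    h=cv2.cvtColor(im,cv2.COLOR_RGB2HSV); s=(h[...,0]>12)&(h[...,0]<28)&(h[...,1]>70)&(h[...,2]>130)&(Z>14)&(Z<28)&(Y<60)&(Y>-110)&(abs(X-449)<20)&~orange(im)
    rect(W,s,n+" slat")
E
```

```text
t: 5.95
ee_pos: [461.3, -249.1, 105.0]
orientation: [-2.166, -2.276, -0.0]
ft_force: [-0.3, 0.1, -0.5]
width: 13.9
grasp_force: 30.0
t: 6.37
ee_pos: [462.2, -248.0, 74.4]
orientation: [-2.162, -2.278, 0.0]
ft_force: [-0.3, -0.2, -0.8]
width: 14.0
grasp_force: 30.0
[ 462.17483721 -247.95168874   74.44261893] [-2.16222509e+00 -2.27761953e+00  3.65745582e-04] [-0.26705079 -0.16337125 -0.83696724]
top stick 213 [ 460.6 -175.4] [ 17.8 136.4] 3.0 z [43.2 46.3 56.8]
-200 [453.6 469.8 455.6  46.1]
-180 [451.5 469.8 453.7  45.4]
-160 [451.5 467.8 453.6  46. ]
-140 [449.5 467.7 465.7  45.5]
-120 [449.4 465.7 451.5  46. ]
top slat 726 [449.4 -24.9] [ 25.5 131.5] 3.45 z [19.7 22.9 26. ]
wrist stick 1931 [ 460.8 -212.9] [ 17.9 199.8] 3.13 z [44.6 46.6 57.5]
-200 [451.2 469.3 452.6  46. ]
-180 [449.9 467.4 451.1  46.1]
-160 [448.6 467.2 450.3  46. ]
-140 [447.9 465.8 449.1  45.9]
-120 [446.7 465.  448.9  46.3]
wrist slat 0
```

View pics/wrist3.png

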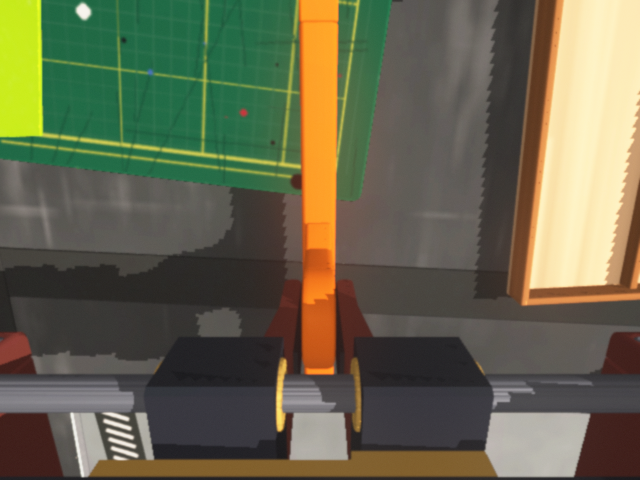

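The wrist view shows the blade straight and aligned with the channel (edges at columns 302–337), about 2 mm too far toward +x. I'll correct that, lower and advance.

```bash
python3 -m creep '[-0.002,0,-0.005,0,-0.002,0,-0.01,0,-0.002,0,-0.0145,0,-0.002,0,-0.0145,0,-0.0022,0.005,-0.0145,0,-0.0025,0.01,-0.0145,0,-0.0027,0.015,-0.0145,0,-0.003,0.02,-0.0145,0,-0.003,0.02,-0.0145,0]'
python3 - <<'E'
from h import *
o=get_obs(); print(o["ee_pos"],o["ft_force"])
im,d,K,R,t=cam("top"); W=world(d,K,R,t); X,Y,Z=np.moveaxis(W,2,0)
m=orange(im)&(abs(X-460)<45)&(Z>15)&(Z<60)&(Y<0); rect(W,m," stick")
for y in (-180,-160,-140,-120,-100):
    s=m&(abs(Y-y)<8)&(Z<50)
    if s.sum()>3: print(y,np.round([X[s].min(),X[s].max(),np.median(Z[s])],1))
h=cv2.cvtColor(im,cv2.COLOR_RGB2HSV); s=(h[...,0]>12)&(h[...,0]<28)&(h[...,1]>70)&(h[...,2]>130)&(Z>14)&(Z<28)&(Y<60)&(Y>-110)&(abs(X-449)<20)&~orange(im)
rect(W,s," slat"); c=im[240:350,210:410]; save("c4.png",cv2.resize(c,None,fx=4,fy=4,interpolation=cv2.INTER_CUBIC))
E
```

```text
t: 7.22
ee_pos: [458.6, -227.4, 60.6]
orientation: [-2.163, -2.278, 0.0]
ft_force: [0.1, -0.1, -0.8]
width: 14.0
grasp_force: 30.0
[ 458.58814143 -227.44527223   60.6207614 ] [ 0.05527363 -0.13790138 -0.83303983]
 stick 187 [ 456.9 -152.8] [ 17.9 129.8] 3.02 z [29.4 32.6 46.8]
-180 [449.1 467.7  32.4]
-160 [449.1 465.6  31.8]
-140 [447.  463.6  32.5]
-120 [447.  463.5  31.7]
-100 [447.  461.5  31.8]
 slat 719 [449.8 -32.7] [ 25.4 147.3] 3.47 z [19.9 22.9 26. ]
```

View pics/c4.png

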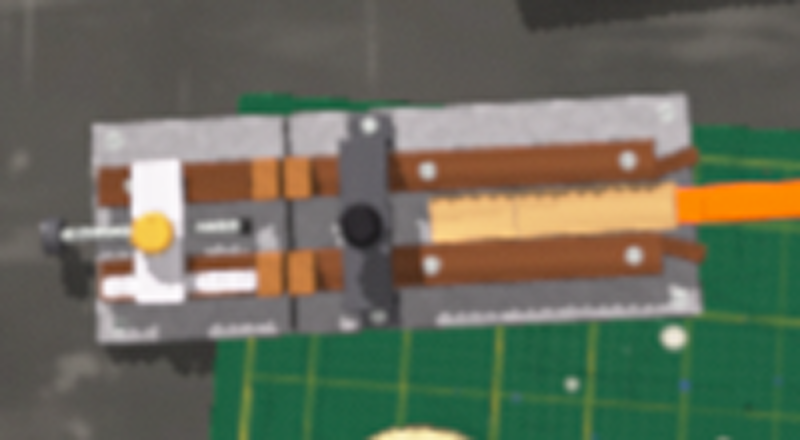

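The crop shows the stick's toe in the infeed just behind the slat, at (680,205). The slat front is at (430,220), and the black tip is visible at (250,226), so about 95 mm of slat travel remains. Feeding.

```bash
python3 -m creep '[-0.0002,0.004,-0.001,0,-0.0004,0.008,-0.001,0,-0.0006,0.012,-0.001,0,-0.0008,0.016,-0.001,0,-0.001,0.02,-0.001,0,-0.0012,0.024,-0.001,0,-0.0014,0.028,-0.001,0,-0.0016,0.032,-0.001,0,-0.0018,0.036,-0.001,0,-0.002,0.04,-0.001,0]'; python3 -m creep '[-0.0002,0.004,0,0,-0.0004,0.008,0,0,-0.0006,0.012,0,0,-0.0008,0.016,0,0,-0.001,0.02,0,0,-0.0012,0.024,0,0]'
python3 - <<'E'
from h import *
im,d,K,R,t=cam("top"); W=world(d,K,R,t); X,Y,Z=np.moveaxis(W,2,0)
m=orange(im)&(abs(X-460)<45)&(Z>15)&(Z<60)&(Y<60); rect(W,m," stick")
h=cv2.cvtColor(im,cv2.COLOR_RGB2HSV); s=(h[...,0]>12)&(h[...,0]<28)&(h[...,1]>70)&(h[...,2]>110)&(Z>14)&(Z<28)&(Y<170)&(Y>-110)&(abs(X-449)<20)&~orange(im)
for y in range(-80,180,4): 
    k=s&(abs(Y-y)<2)
    if k.sum(): print((y,int(k.sum())),end=" ")
c=im[240:350,210:410]; save("c5.png",cv2.resize(c,None,fx=4,fy=4,interpolation=cv2.INTER_CUBIC))
E
```

```text
t: 8.1
ee_pos: [457.9, -189.4, 60.0]
orientation: [2.161, 2.276, -0.0]
ft_force: [0.4, -5.9, -0.3]
width: 13.5
grasp_force: 30.0
t: 8.6
ee_pos: [455.8, -164.3, 59.6]
orientation: [2.164, 2.277, 0.0]
ft_force: [-0.4, -3.8, 0.7]
width: 14.1
grasp_force: 30.0
 stick 169 [ 467.6 -244. ] [ 29.4 437.6] 2.83 z [27.5 31.8 44.4]
(-72, 1) (-68, 1) (-48, 2) (-28, 3) (-24, 16) (-20, 16) (-16, 17) (-12, 23) (-8, 25) (-4, 26) (0, 24) (4, 24) (8, 25) (12, 22) (16, 22) (20, 22) (24, 12) (28, 24) (32, 26) (36, 26) (40, 25) (44, 24) (48, 22) (52, 23) (56, 22) (60, 14) (64, 2) (88, 7) (92, 22) (96, 1) (120, 5)
```

View pics/c5.png

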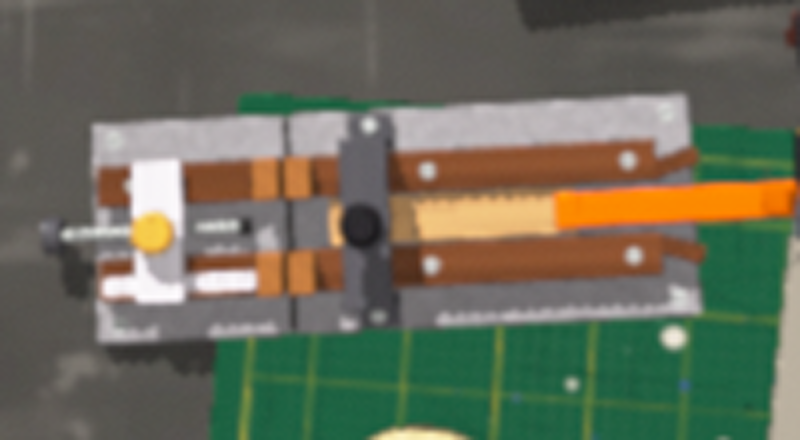

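The slat is under the roller with its front at (330,225), about 42 mm short of the tip. The drag is about 4 N.

```bash
python3 -m creep '[-0.0002,0.004,0,0,-0.0004,0.008,0,0,-0.0006,0.012,0,0,-0.0008,0.016,0,0,-0.001,0.02,0,0,-0.0011,0.023,0,0,-0.0013,0.026,0,0,-0.0014,0.028,0,0,-0.0015,0.03,0,0,-0.0015,0.031,0,0]'; python3 -m creep '[0,0.001,0,0,-0.0001,0.002,0,0,-0.0001,0.003,0,0,-0.0002,0.004,0,0]'
python3 - <<'E'
from h import *
im,d,K,R,t=cam("top"); 
c=im[270:320,230:330]; save("c6.png",cv2.resize(c,None,fx=8,fy=8,interpolation=cv2.INTER_CUBIC))
E
```

```text
t: 9.48
ee_pos: [454.1, -133.3, 59.5]
orientation: [-2.164, -2.277, 0.0]
ft_force: [0.3, -4.5, 0.8]
width: 13.9
grasp_force: 30.0
t: 9.82
ee_pos: [453.9, -129.5, 59.5]
orientation: [-2.164, -2.277, 0.0]
ft_force: [-0.8, -5.1, 1.3]
width: 13.9
grasp_force: 30.0
```

View pics/c6.png

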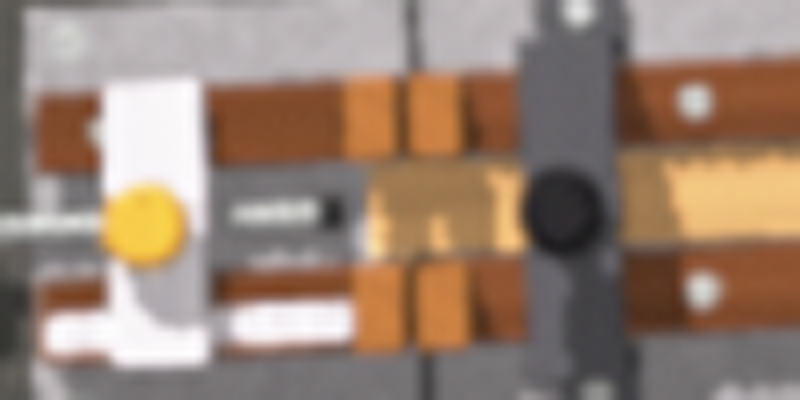

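The gap between the slat front (365) and the tip (343) is about 5–6 mm. Creeping in, watching the force.

```bash
python3 -m creep '[0,0.001,0,0,-0.0001,0.002,0,0,-0.0001,0.003,0,0]' | grep -E 'pos|ft'; python3 -m creep '[0,0.0005,0,0,0,0.001,0,0]'| grep -E 'pos|ft'
```

```text
ee_pos: [453.8, -126.5, 59.5]
ft_force: [0.6, -5.1, 1.1]
ee_pos: [453.8, -125.4, 59.5]
ft_force: [-0.2, -5.3, 1.8]
```

```bash
python3 -m creep '[0,0.0005,0,0,0,0.0005,0,0]'| grep -E 'pos|ft'
```

```text
ee_pos: [453.8, -124.9, 59.5]
ft_force: [0.1, -3.9, 1.1]
```

```bash
python3 -m creep '[0,0.0005,0,0,0,0.0005,0,0]'| grep -E 'pos|ft'
```

```text
ee_pos: [453.8, -124.5, 59.5]
ft_force: [0.2, -3.4, 1.4]
```

```bash
python3 -m creep '[0,0.0005,0,0,0,0.0005,0,0]'| grep -E 'pos|ft'
```

```text
ee_pos: [453.8, -124.0, 59.5]
ft_force: [0.1, -3.3, 1.0]
```

```bash
python3 -m creep '[0,0.0005,0,0,0,0.0005,0,0]'| grep -E 'pos|ft'
```

```text
ee_pos: [453.8, -123.5, 59.5]
ft_force: [-0.1, -4.0, 1.3]
```

```bash
python3 -m creep '[0,0.0005,0,0,0,0.0005,0,0]'| grep -E 'pos|ft'
```

```text
ee_pos: [453.8, -123.0, 59.5]
ft_force: [0.0, -4.3, 0.8]
```

```bash
python3 -m creep '[0,0.0005,0,0,0,0.0005,0,0]'| grep -E 'pos|ft'
```

```text
ee_pos: [453.8, -122.5, 59.5]
ft_force: [-0.5, -4.3, 0.6]
```

```bash
python3 -m creep '[0,0.0005,0,0,0,0.0005,0,0]'| grep -E 'pos|ft'
python3 - <<'E'
from h import *
im,d,K,R,t=cam("top"); 
c=im[270:320,230:330]; save("c7.png",cv2.resize(c,None,fx=8,fy=8,interpolation=cv2.INTER_CUBIC))
E
```

```text
ee_pos: [453.8, -122.0, 59.5]
ft_force: [-0.5, -3.9, 1.4]
```

View pics/c7.png

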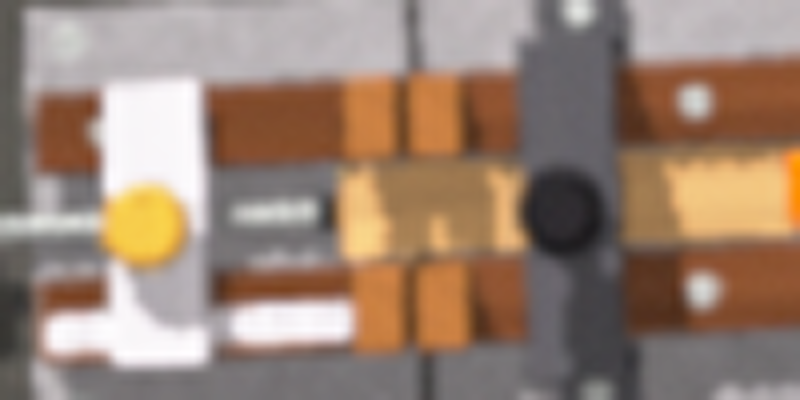

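The slat front (338) is now right at the tip, and the stop hasn't moved. Continuing in small steps.

```bash
python3 -m creep '[0,0.0004,0,0,0,0.0004,0,0]'| grep -E 'pos|ft'
```

```text
ee_pos: [453.9, -121.8, 59.6]
ft_force: [0.4, -6.1, 2.4]
```

```bash
python3 -m creep '[0,0.0004,0,0,0,0.0004,0,0]'| grep -E 'pos|ft'
```

```text
ee_pos: [454.0, -121.8, 59.7]
ft_force: [-1.5, -8.1, 1.4]
```

```bash
python3 -m creep '[0,0.0004,0,0,0,0.0004,0,0]'| grep -E 'pos|ft'
```

```text
ee_pos: [454.2, -121.7, 59.8]
ft_force: [-1.0, -10.1, 3.1]
```

Push is 10 N against 4 N of drag, so the stop carries about 6 N. I'll hold briefly, then back off, lift once the lip clears, and check.

```bash
python3 -m creep '[0,0,0,0,0,0,0,0,0,0,0,0,0,0,0,0]'| grep -E 'pos|ft'; python3 -m creep '[0,-0.001,0,0,0,-0.003,0,0,0.0003,-0.006,0,0,0.0006,-0.012,0,0,0.001,-0.02,0,0,0.0015,-0.03,0,0,0.002,-0.04,0,0,0.002,-0.045,0,0]'
python3 - <<'E'
from h import *
im,d,K,R,t=cam("top"); 
c=im[270:320,230:330]; save("c8.png",cv2.resize(c,None,fx=8,fy=8,interpolation=cv2.INTER_CUBIC))
E
```

```text
ee_pos: [454.2, -121.7, 59.8]
ft_force: [-0.9, -9.3, 3.1]
t: 13.0
ee_pos: [456.2, -167.5, 59.6]
orientation: [2.165, 2.276, 0.0]
ft_force: [0.1, 0.2, -0.5]
width: 14.2
grasp_force: 30.0
```

View pics/c8.png

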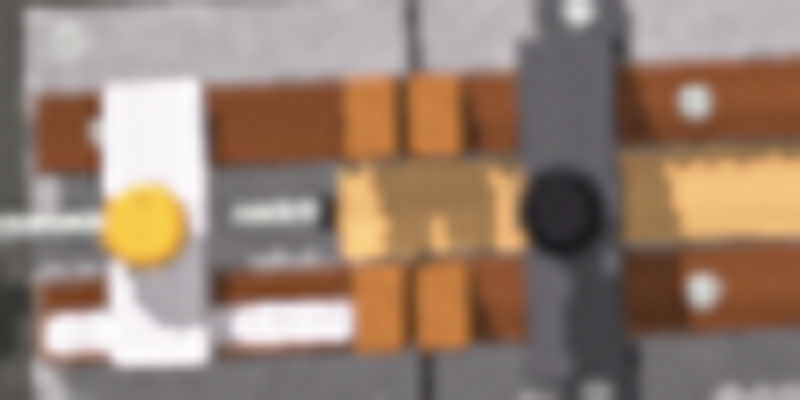

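The slat stays against the tip (338) and the stop is unmoved. Lifting out and returning to the tray.

```bash
python3 -m creep '[0,-0.003,0.01,0,0,-0.003,0.03,0,0,-0.003,0.05,0,0.01,0,0.055,0.01,0.03,0.003,0.055,0.02,0.06,0.006,0.055,0.03,0.09,0.009,0.055,0.04,0.12,0.012,0.055,0.05,0.145,0.015,0.055,0.06,0.16,0.017,0.055,0.06]' ; python3 -m creep '[0.006,0.0005,0,0,0.008,0.0005,0,0,0.008,0.0005,0,0,0.008,0.0005,0,0,0.008,0.0005,0,0]'
python3 - <<'E'
from h import *
o=get_obs(); print(o["ee_pos"],np.degrees(2*np.arctan2(o["orientation"][1],o["orientation"][0]))%180-90)
for n in ["wrist","top","side"]:
    im,d,K,R,t=cam(n); W=world(d,K,R,t); X,Y,Z=np.moveaxis(W,2,0)
    m=orange(im)&(abs(X-625)<45)&(Y>-260)&(Y<15)&(Z>45)
    for y in range(-240,0,20):
        s=m&(abs(Y-y)<6)&(Z<100)
        if s.sum()>3: print(n,y,np.round([np.median(Z[s]),X[s].min(),X[s].max()],1))
    if n=="top":
        rect(W,m&(Y>-120),"blade"); rect(W,(X>560)&(X<740)&(Y>-290)&(Y<30)&(Z>10)&(Z<24),"tray")
E
```

```text
t: 13.88
ee_pos: [619.3, -148.0, 114.7]
orientation: [2.091, 2.342, 0.002]
ft_force: [-0.1, -0.6, -1.2]
width: 13.7
grasp_force: 30.0
t: 14.3
ee_pos: [622.7, -148.4, 114.4]
orientation: [-2.095, -2.34, 0.001]
ft_force: [0.1, -0.0, -1.0]
width: 13.7
grasp_force: 30.0
[ 622.68858695 -148.41975402  114.41857274] 6.338915196414803
wrist -140 [ 85.8 613.3 613.8]
wrist -120 [ 88.6 610.7 624.4]
wrist -100 [ 85.6 608.8 611. ]
wrist -80 [ 85.8 606.2 608.4]
wrist -60 [ 85.8 603.9 606.4]
wrist -40 [ 85.7 601.4 604. ]
wrist -20 [ 85.8 599.1 617.4]
top -120 [ 87.1 612.9 628.8]
top -100 [ 86.3 610.7 627.1]
top -80 [ 85.8 608.6 625. ]
top -60 [ 86.4 606.4 623.3]
top -40 [ 86.4 603.7 619.1]
top -20 [ 86.4 602.6 619.4]
blade 415 [615.  -64.8] [ 17.1 109. ] 6.02 z [83.  86.1 89. ]
tray 1216 [ 644.  -130.6] [124.5 270. ] 6.15 z [12.  16.9 22.7]
side -120 [ 90.  611.7 622.1]
side -100 [ 86.1 608.6 619.1]
side -80 [ 86.2 606.5 618.3]
side -60 [ 85.7 603.3 618.5]
side -40 [ 85.7 601.3 615.8]
side -20 [ 77.4 600.2 613. ]
```

```bash
python3 -m creep '[0.001,-0.001,-0.01,0,0.001,-0.003,-0.025,0,0.001,-0.003,-0.04,0,0.001,-0.003,-0.05,0,0.001,-0.003,-0.056,0,0.001,-0.003,-0.06,0,0.001,-0.003,-0.0615,0,0.001,-0.003,-0.0625,0,0.001,-0.003,-0.0625,0]'; python3 -m creep '[0,0,-0.0004,0,0,0,-0.0004,0]'
```

```text
t: 15.2
ee_pos: [625.2, -151.4, 52.5]
orientation: [2.094, 2.341, 0.001]
ft_force: [0.5, -0.6, -1.4]
width: 13.7
grasp_force: 30.0
t: 15.37
ee_pos: [625.4, -151.5, 52.3]
orientation: [2.094, 2.34, 0.001]
ft_force: [0.2, -1.1, 1.3]
width: 13.7
grasp_force: 30.0
```

```bash
python3 -m creep '[0,0,-0.0005,0,0,0,-0.0005,0]'|grep -E 'pos|ft'; python3 -m creep '[0,0,0,0,0,0,0,0,0,0,0,0,0,0,0,0,0,0,0,0,0,0,0,0]' 0.5; python3 -m creep '[0,0,0.01,0,0,0,0.03,0,0,0,0.06,0,0,0,0.09,0,0,0,0.12,0,0,0,0.15,0,0,0,0.15,0]' 0.5;  python3 - <<'E'
from h import *
for n in ["wrist","top"]:
    im,d,K,R,t=cam(n); W=world(d,K,R,t); X,Y,Z=np.moveaxis(W,2,0)
    m=orange(im)&(abs(X-625)<45)&(Y>-260)&(Y<15)&(Z>15)
    rect(W,m&(Z<30),n+" blade"); rect(W,m&(Z>78),n+" handle")
    for y in range(-240,0,40):
        s=m&(abs(Y-y)<6)&(Z<40)
        if s.sum()>3: print(n,y,np.round([np.median(Z[s]),X[s].min(),X[s].max()],1))
save("top9.png",im[150:350,180:480].repeat(2,0).repeat(2,1))
E
```

```text
ee_pos: [625.5, -151.5, 52.3]
ft_force: [-1.9, -0.0, 7.3]
t: 16.03
ee_pos: [624.8, -151.3, 51.0]
orientation: [-2.095, -2.341, 0.0]
ft_force: [-0.7, -0.7, 0.9]
width: 43.5
grasp_force: 0.0
t: 16.62
ee_pos: [628.4, -152.2, 208.6]
orientation: [2.088, 2.334, 0.008]
ft_force: [1.9, 0.3, 1.4]
width: 43.9
grasp_force: 0.0
wrist blade 472 [ 621.7 -129.5] [ 15.6 222.2] 5.97 z [22.5 24.  28.2]
wrist handle 317 [ 625.7 -153.4] [13.  36.7] 6.44 z [78.5 83.5 87.1]
wrist -240 [ 24.2 627.1 641. ]
wrist -200 [ 23.7 622.9 625.1]
wrist -120 [ 26.7 613.8 626.9]
wrist -80 [ 23.6 608.8 610.9]
wrist -40 [ 24.  603.9 606.8]
top blade 413 [618.6 -79. ] [ 16.3 131.2] 6.48 z [20.3 23.9 27.2]
top handle 16 [ 624.7 -138.4] [5.4 9.9] 84.76 z [78.7 80.4 83.8]
top -120 [ 25.  615.  631.1]
top -80 [ 24.3 610.3 626.7]
top -40 [ 24.1 605.8 621. ]
```

View pics/top9.png

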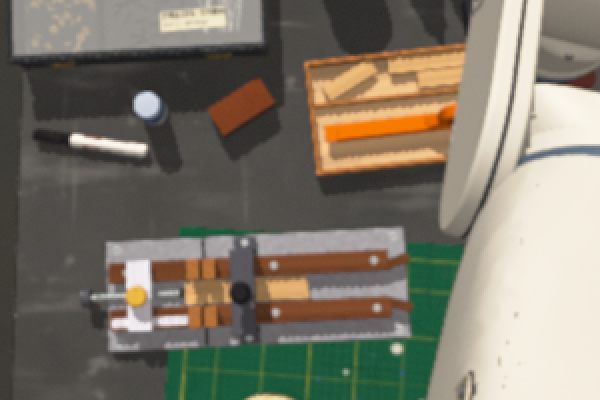

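The stick lies flat in its bay, released and upright (325–455, 125). The slat (184–308, 290) is against the tip, and the bystanders haven't moved.

```bash
python3 -m creep '[0,0,0,0,0,0,0,0]' | head -2; python3 -c "
from workcell import ticket; print(ticket.close_job())"
```

```text
t: 16.88
ee_pos: [623.8, -151.1, 199.7]
the job is handed in; nothing more can be done
None
```

I fed the slat up against the stop's rubber tip at about 6 N with no visible movement of the stop, put the push stick back upright in its bay and released it, and handed the job in at about 17 s; no verdict came back.

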